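# Refit the index bolt and lock it with its keeper

### The job

The index bolt of the indexing chuck has been left standing between the open jaws of the vise. Lower it back into its guide beside the chuck without dropping it in, push it fully home against its spring and slide the keeper right across so that it holds the bolt down, then let go. Leave the other things on the bench where they are.

Things in the scene. Friction and masses are not known exactly. Their poses are not given: they have to be found in the camera images.
- bolt_centre (a point): The index bolt: loose plain steel part, 69 mm tall, 0.45 kg, standing upright between the open jaws of the vise. This point: its axis, half-way up. z up; x along its wide way. Going up from the foot: shank 32 x 24 mm (x by y) to 34 mm, collar 42 x 34 to 40 mm, neck 24 x 16 to 49 mm, head 36 x 28 to 69 mm, flat on top. The same after half a turn.
- bolt: Foot of the same bolt: point on its axis at its underside, 34.5 mm under bolt_centre; same axes. The lowest 8 mm of the shank taper down to 28 x 20 mm at the foot. It can be stood on its foot on the bench, carefully.
- vise_jaws (a point): Drill vise bolted to the bench, jaws open 50 mm and not movable. This point: midway between the jaws, level with their tops, 80 mm above the bench. x along the screw (handle at -x), y along the 100 mm wide jaws. It reaches x -180 to +80 mm, y +-72 mm.
- vise_floor (a point): Vise floor midway between the jaws, 11 mm above the bench, same axes: the bolt stands on it, near this point, its wide way along the jaws and its top level with the jaw tops. No finger fits between bolt and jaws; fingers can only come along the jaws, above the ways at either end of the gap (tops 40 mm above the bench).
- guide (a point): Bolt guide of the indexing chuck: steel block bolted down, 66 x 78 mm. This point: its axis, at its top face, 60 mm above the bench. x: the way the keeper closes, away from the chuck. Hole for the shank 34 x 26 mm (x by y) under a recess 45 x 37 mm, 7.5 mm deep, for the collar. Strips beside the keeper rise 10 mm at |y| 25 to 39 mm. Base plate: x -200 to +65, y +-75 mm, 16 mm thick.
- follower (a joint): Spring-loaded follower in the guide's hole, m pressed down. At 0 its top is 29.5 mm under the guide's top face; it carries the bolt with bolt_centre 5 mm above guide. It yields from about 7 N and pushes up with about 15 N at 0.012, where the collar bottoms in its recess: the bolt is home, its centre 7 mm under guide, head top 27.5 mm over it. It lifts an untrapped bolt at once.
- keeper (a joint): How far the keeper is slid, m: 0 open, 0.014 closed; it starts anywhere up to 0.013. Steel plate 92 x 56 x 5 mm, about 2 N of friction. Its window, 46 x 37 mm, is centred on the guide at 0 and passes the collar only within 1.5 mm of 0; towards the chuck it narrows to an 18 mm slot with a slight lead-in, which goes round the neck and over the collar only with the bolt pressed home.
- keeper_post (a point): Top of the keeper's upright thumb post, 140 mm above the bench: 12 mm round, capped 16 mm across over the last 12 mm. Its axis is 30 mm along x of guide from the guide's axis at 0, 44 mm at closed. No finger fits between bolt head and post. A hand that presses on the bolt's head (pressed, its top is 53 mm below this point) and moves along x meets the post and takes the keeper along.
- chuck (a point): Centre of the top of the 100 mm three-jaw chuck that stands on the notched disc at the guide's -x side, 100 mm above the bench; its axis is 112 mm from the guide's. Its jaws and the work in it rise to 125 mm above the bench.
- chuck_key: Bystander, to be left alone: T-shaped chuck key, lying, 100 mm long with a 90 mm cross bar, 13 mm thick. Origin under its middle.
- caliper: Bystander, to be left alone: calliper lying flat, 230 mm long, 9 mm thick. Origin under its middle.
- brush: Bystander, to be left alone: chip brush with a wooden handle, lying. Origin under its middle.
- spanner: Bystander, to be left alone: open-ended spanner, lying. Origin under its middle.
- oiler: Bystander, to be left alone: round oil can, 64 mm across, 150 mm tall to the tip of its thin spout. Origin under its middle.
- vblock: Bystander, to be left alone: V-block, 50 x 50 x 40 mm. Origin under its middle.
- slug: Bystander, to be left alone: round steel blank, 38 mm across, 30 mm tall. Origin under its middle.
Mind the look-alikes: they are no part of the job. Leave any purple or red look-alike of the bolt alone.

How it is judged:
At the end, for the whole second after the job is handed in: The bolt stands upright in its guide (within 5 mm of its axis, 0.08 rad), within 4 mm of fully home, held down by the keeper, which is at least 10.5 mm of its 14 mm across; the bolt is at rest and let go (z of bolt_centre in the frame of guide below -0.003 m and horizontal distance between bolt_centre and guide below 0.005 m and angle between bolt_centre's own z axis and vertical below 0.08 rad and value of joint keeper above 0.0105 m and linear speed of bolt below 0.02 m/s); the robot touches nothing.
It fails at once if another thing on the bench is moved more than 40 mm (distance of any of chuck_key, caliper, brush, spanner, oiler, vblock, slug from where it was at the start of the episode above 0.04 m).
It fails at once if the bolt is dropped or rammed onto its spring (velocity of joint follower above 0.35 m/s).
It also fails if it takes over 72 s, if anything falls off the work surface, if the arm or the gripper's body presses on something with over 40 N, if the wrist force passes 120 N, or if a joint passes its speed limit or range.

### The arm

A 7-joint arm with a two-finger parallel gripper is mounted at the origin on the work surface. World frame = base frame: x ahead of the robot, y to its left, z up, the work surface at z = 0. Lengths are in m, angles in rad, forces in N, time in s.
With the tool pointing down it reaches from about 0.4 to 0.85 m from the base axis. Payload 4.4 kg.
Tool frame: the origin (TCP) lies at the very end of the fingers, on their centre line; the grasp point (between the pads) lies 19 mm behind it; z points along the fingers, y is the line along which they close (so a half turn about z gives the same grasp; the last joint's range is limited). The gripper opens to 94 mm and grips with 3 to 60 N. Pads are 16 mm wide; open, the fingers measure 119 mm over their backs; the gripper's body (75 mm by 177 mm) begins 78 mm behind the grasp point.
Start: joints at [-1.341, 0.628, 0.038, 1.517, -0.027, 0.996, -0.02], TCP at [0.189, 0.622, 0.205] pointing down, gripper open.
Joint ranges: [-3.06, 3.06], [-0.37, 2.12], [-1.25, 1.32], [0.18, 2.47], [-1.1, 4.24], [0.23, 1.98], [-2.94, 2.94]. Speed limits (rad/s): [2.57, 2.57, 3.14, 3.14, 3.14, 3.14, 3.14].

### API

Orientations are given as a unit quaternion [w, x, y, z].
In Python, from bench import robot, optics, models gives the robot as it stands.
- The arm moves only by the shell command python3 -m pendant 'ROWS' [FORCE]. ROWS is a JSON object of lists of equal length, an entry for each row: "fingers": the opening, from 0 (shut) to 1 (fully open); "travel": the shift along the tool's x, y, z in cm, a list of three; "twist": the turn about the tool's z in degrees. In form: {"fingers": [fingers, ...], "travel": [[tx, ty, tz], ...], "twist": [twist, ...]}. A call has 1 to 20 rows; each row shifts and turns the commanded pose from where the row before left it, along the tool's axes as they then stand; what a row does not reach is not made up. A row lasts 1/8 s, in which the tool goes at most 62.5 mm and 10.7 degrees, less where a joint would pass 70% of its speed; a pose out of reach is approached as far as the arm can. A call with a gripper value outside its range is refused whole. The fingers move at their own pace and stop on an object; FORCE is the grip in N (left out, the last holds). Time passes only in rows, so rows that do not move let the fingers close. It gives the time, the measured TCP pose, the force, the opening and the grip force at its end, in the units of the state.
- robot.state(): the state, without advancing time (a new reading comes with each control period).
- optics.read_camera(name): name is "scene" or "top" or "wrist"; returns (picture, depth): 400x640x3 uint8, red, green, blue; 400x640 float32, m along the optical axis (not along the pixel's ray), 0 where there is no reading.
- optics.camera_params(name): a dict with "K" (3x3 intrinsics, pixels), "pose" (4x4, takes a point from camera to world coordinates). Camera axes: x right, y up, looking along -z (the intrinsics and any distortion apply to the point x, -y, -z); pixel columns grow to the right and rows downward; lengths in m; the calibration is good to about 2 mm. A picture is of the moment at which its call begins: read the wrist's pose just before it. camera_params takes no time and is no camera call; for the wrist camera it gives the pose at the moment of the call.
- robot.job_done(): hands the job in; it is judged then, once.
Trained networks look in the newest picture that a camera, given by its name, has taken for a name from the list of things; names that differ only in an ending like _2 or _b are one class to them, and where a whole thing is asked for, a point or a joint stands for the part that bears it (a point fixed in the world has none). Each returns a list of dicts, best first, with "confidence" (0 to 1); they miss things now and then, are a little off and sometimes report something else, mostly with a low value. They report only what shows in the picture. A call takes as long as a camera call. They do not tell look-alikes from the thing itself.
- models.find_in(camera, query): "bbox" ([left, top, width, height] as shares, 0 to 1, of the picture: columns of its width, rows of its height, round what is visible of it).
- models.spot_point(camera, query): "location" ([column, row] as shares, 0 to 1, of the picture: columns of its width, rows of its height: a listed point, or the origin of a listed thing).
The state is a dict: "t": time; "joint_pos": joint angles; "joint_velocities": joint speeds; "tau": joint torques, N m; "tool_pos": TCP position; "tool_rot": TCP orientation; "force": force on the tool from outside, world axes, zero at the start; "wrist_torque": the same for the moment, N m; "gripper_width": finger opening in m; "finger_force": force on a finger pad.
Only numpy, scipy, OpenCV 4.12 (cv2) and the standard library are available. Lean on these libraries where they do the work, as an engineer would, in place of code of your own. Each camera call takes 0.05 s, during which the arm holds its last target. There are 200 camera calls.

## Working session

There is one attempt and no reset: what is moved stays moved. The work goes in short steps, Python scripts to look and compute and a shell command to move; the robot and the scene stay as the last step left them, time stands still between calls to the robot, and variables do not carry over. Pictures are saved under pics/ and viewed, at most 10 in all, crops included, and the job is handed in when it is done.

```bash
mkdir -p pics
cat > h.py <<'E'
import numpy as np, cv2
from bench import robot, optics, models
def cam(n):
    p=optics.camera_params(n); im,d=optics.read_camera(n); return im,d,np.array(p['K']),np.array(p['pose']),p
def ray(K,P,u,v):
    r=P[:3,:3]@np.array([(u-K[0,2])/K[0,0],-(v-K[1,2])/K[1,1],-1.]); return P[:3,3],r
def atz(K,P,u,v,z):
    o,r=ray(K,P,u,v); return o+r*(z-o[2])/r[2]
def atd(K,P,d,u,v):
    o,r=ray(K,P,u,v); return o+r*d[int(v),int(u)]
E
python3 - <<'E'
from h import *
print(robot.state())
for n in ("top","scene"):
    im,d,K,P,p=cam(n); print(n,[k for k in p],K[0],P[:3,3])
    cv2.imwrite(f'pics/{n}0.png',im[:,:,::-1])
    for q in ("bolt_centre","vise_jaws","guide","keeper_post","chuck"):
        for r in models.spot_point(n,q)[:3]:
            u,v=r['location'][0]*640,r['location'][1]*400
            z={"bolt_centre":.0455,"vise_jaws":.08,"guide":.06,"keeper_post":.14,"chuck":.1}[q]
            print(q,round(r['confidence'],2),round(u),round(v),atz(K,P,u,v,z).round(3),atd(K,P,d,min(u,639),min(v,399)).round(3))
E
```

```text
{'t': 0.0, 'joint_pos': array([-1.34079731,  0.62932862,  0.03845355,  1.51833183, -0.02697848,
        0.99629168, -0.02001957]), 'joint_velocities': array([-0.00076126, -0.00031918,  0.00176352,  0.00033738, -0.00090407,
       -0.00051339,  0.0013733 ]), 'tau': array([ 5.64630795e-05, -5.49709761e+01,  1.14366677e+00, -1.86630034e+01,
       -5.21877548e-02,  2.34771695e-02,  1.61275893e-04]), 'tool_pos': array([0.18927377, 0.62115462, 0.20457725]), 'tool_rot': array([-1.12128975e-04,  1.47368958e-01,  9.89081161e-01, -9.13737949e-04]), 'force': array([ 0.19307164, -0.71482784,  0.38215005]), 'wrist_torque': array([-0.01329828,  0.01395654,  0.03144593]), 'finger_force': 0.0, 'gripper_width': 0.09451012560613929}
top ['K', 'pose'] [464.70081396   0.         320.81457086] [ 0.46421137 -0.00676897  1.34998577]
bolt_centre 0.73 419 146 [ 0.734 -0.295  0.046] [ 0.729 -0.29   0.071]
bolt_centre 0.68 422 213 [ 0.542 -0.297  0.046] [ 0.54  -0.289  0.079]
bolt_centre 0.51 453 149 [ 0.722 -0.391  0.046] [ 0.721 -0.39   0.05 ]
vise_jaws 0.63 432 214 [ 0.537 -0.316  0.08 ] [ 0.537 -0.315  0.
[... 253 characters left out ...]
scene ['K', 'pose'] [389.20802484   0.         312.59154226] [ 1.03647147 -0.70678337  0.75569236]
bolt_centre 0.85 286 308 [ 0.734 -0.309  0.045] [ 0.74  -0.317  0.059]
bolt_centre 0.6 220 270 [ 0.542 -0.299  0.045] [ 0.556 -0.311  0.066]
bolt_centre 0.56 252 341 [ 0.719 -0.407  0.045] [ 0.726 -0.414  0.061]
vise_jaws 0.62 215 264 [ 0.544 -0.312  0.08 ] [ 0.543 -0.311  0.078]
vise_jaws 0.45 223 272 [ 0.575 -0.321  0.08 ] [ 0.574 -0.32   0.078]
vise_jaws 0.34 157 343 [ 0.582 -0.516  0.08 ] [ 0.53  -0.494  0.003]
guide 0.58 295 169 [0.481 0.121 0.06 ] [0.471 0.135 0.048]
keeper_post 0.62 290 150 [0.478 0.102 0.14 ] [0.426 0.178 0.082]
chuck 0.84 303 142 [0.452 0.214 0.1  ] [0.467 0.189 0.118]
```

```bash
python3 -c "
import cv2
a=cv2.imread('pics/top0.png');b=cv2.imread('pics/scene0.png')
cv2.imwrite('pics/top1.png',cv2.resize(a[90:330,190:510],(800,600),interpolation=2))
cv2.imwrite('pics/scene1.png',b)"
```

```text
(no output)
```

View pics/top1.png

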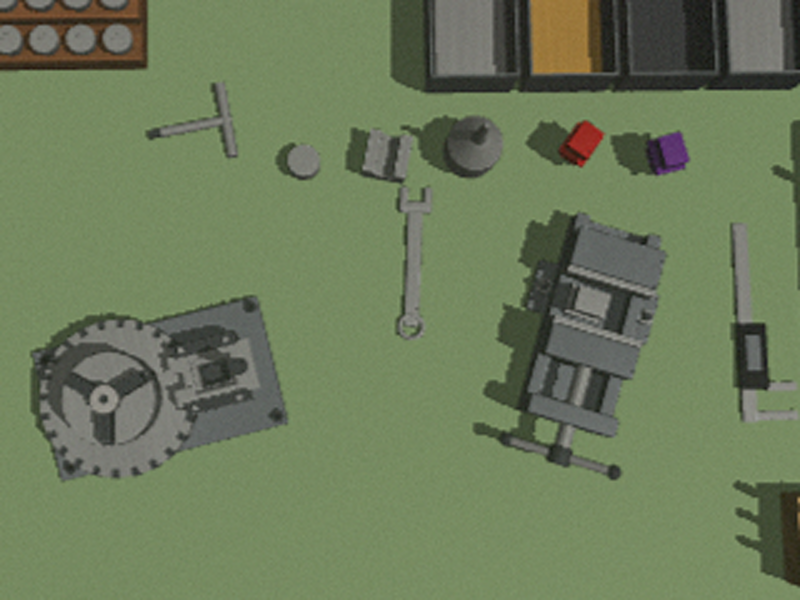

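View pics/scene1.png

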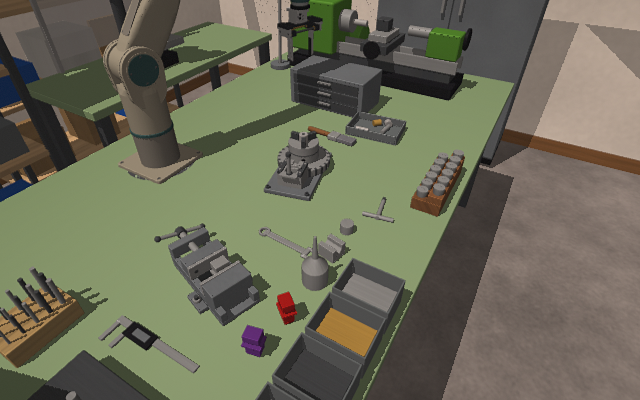

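The top view shows the vise with the bolt at about crop (590,300), handle side at (560,455). The guide is at (215,372) with the chuck at (103,398). The red (582,143) and purple (668,152) look-alikes stand apart. The scene view agrees. Next I'll go above the guide and look from close by.

```bash
python3 -m pendant '{"fingers":[1,1,1,1,1,1,0,0,0,0,0,0,0,0,0,0],"travel":[[-2.8,-2.8,-0.5],[-2.8,-2.8,-0.5],[-2.8,-2.8,-0.5],[-2.8,-2.8,-0.5],[-2.8,-2.8,-0.5],[-2.8,-2.8,-0.5],[-2.8,-2.8,-0.5],[-2.8,-2.8,-0.5],[-2.8,-2.8,-0.5],[-2.8,-2.8,-0.5],[-2.8,-2.8,-0.5],[-2.8,-2.8,-0.5],[-2.8,-2.8,-0.5],[-2.8,-2.8,-0.5],[0,0,0],[0,0,0]],"twist":[0,0,0,0,0,0,0,0,0,0,0,0,-10,-10,-10,0]}'
cat > g.py <<'E'
from h import *
import sys
s=robot.state(); print(s['t'],s['tool_pos'].round(4),s['tool_rot'].round(4),s['force'].round(1),s['gripper_width'].round(4))
for n in sys.argv[3:]:
    im,d,K,P,p=cam(n); cv2.imwrite(f'pics/{sys.argv[1]}_{n}.png',im[:,:,::-1]); np.savez(f'/tmp/{sys.argv[1]}_{n}.npz',im=im,d=d,K=K,P=P)
    for q in sys.argv[2].split(','):
        for r in models.spot_point(n,q)[:2]:
            u,v=r['location'][0]*640,r['location'][1]*400
            z={"bolt_centre":.0455,"bolt":0.011,"vise_jaws":.08,"vise_floor":.011,"guide":.06,"keeper_post":.14,"chuck":.1}[q]
            print(n,q,round(r['confidence'],2),round(u),round(v),atz(K,P,u,v,z).round(4),atd(K,P,d,min(u,639),min(v,399)).round(4))
E
python3 g.py g1 guide,keeper_post,chuck wrist top
```

```text
t: 2.6
tool_pos: [0.4561, 0.136, 0.2756]
tool_rot: [0.0, -0.112, 0.994, 0.0]
force: [-0.4, 0.1, 0.0]
gripper_width: 0.0006
finger_force: 0.0Traceback (most recent call last):
  File "g.py", line 3, in <module>
    s=robot.state(); print(s['t'],s['tool_pos'].round(4),s['tool_rot'].round(4),s['force'].round(1),s['gripper_width'].round(4))
                                                                                                    ^^^^^^^^^^^^^^^^^^^^^^^^
AttributeError: 'float' object has no attribute 'round'
```

```bash
sed -i "s/s\['gripper_width'\].round(4)/round(s['gripper_width'],4)/" g.py; python3 g.py g1 guide,keeper_post,chuck wrist top
```

```text
2.6 [0.4561 0.136  0.2756] [ 1.000e-04 -1.122e-01  9.937e-01  2.000e-04] [-0.4  0.1  0. ] 0.0006
wrist guide 0.92 304 187 [0.4735 0.1204 0.06  ] [0.4799 0.1205 0.0334]
wrist keeper_post 0.86 271 199 [0.4756 0.0874 0.14  ] [0.4753 0.0874 0.1408]
wrist chuck 0.82 391 189 [0.4426 0.2249 0.1   ] [0.4378 0.2171 0.1263]
```

View pics/g1_wrist.png

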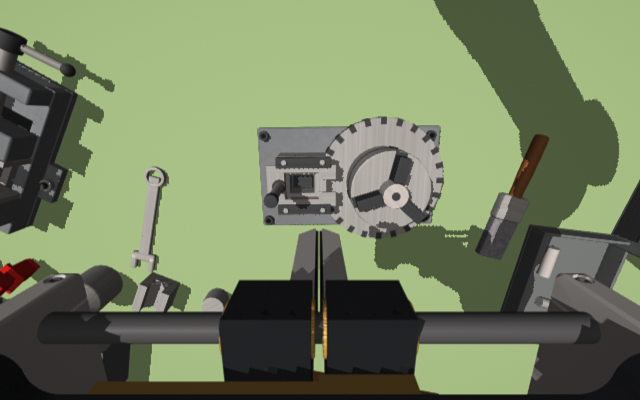

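```bash
cat > cl.py <<'E'
from h import *
import sys
def cloud(f):
    a=np.load(f); d,K,P=a['d'],a['K'],a['P']
    v,u=np.mgrid[:400,:640]; c=np.stack([(u-K[0,2])/K[0,0]*d,-(v-K[1,2])/K[1,1]*d,-d],-1)
    w=c@P[:3,:3].T+P[:3,3]; w[d==0]=9; return w,a['im']
if __name__=='__main__':
    w,im=cloud(sys.argv[1]); c=np.array([.473,.118])
    near=np.hypot(*(w[...,:2]-c).transpose(2,0,1))<.17
    for lo,hi,n in((.132,.15,'post'),(.066,.075,'strips'),(.057,.0645,'block'),(.122,.13,'jaws'),(.013,.02,'plate')):
        m=near&(w[...,2]>lo)&(w[...,2]<hi); p=w[m][:,:2]
        if n!='plate' and n!='jaws': p=p[np.hypot(*(p-c).T)<.06]
        if len(p)<3: print(n,len(p)); continue
        r=cv2.minAreaRect((p*1000).astype(np.float32)); print(n,len(p),p.mean(0).round(4),w[m][:,2].mean().round(4),np.round(r[0],1),np.round(r[1],1),round(r[2],1))
E
for i in wrist top; do python3 cl.py /tmp/g1_$i.npz; done
python3 - <<'E'
import cv2
a=cv2.imread('pics/g1_wrist.png')
cv2.imwrite('pics/g1z.png',cv2.resize(a[120:240,250:410],(800,600),interpolation=cv2.INTER_CUBIC))
E
```

```text
post 173 [0.4771 0.0875] 0.1398 [477.8  87.2] [15.1 15.3] 54.6
strips 1869 [0.4683 0.1177] 0.0692 [470.9 116.3] [77.  91.7] 13.7
block 263 [0.4635 0.1259] 0.0608 [464.4 114.8] [64.3 91.9] 13.5
jaws 1234 [0.4437 0.2244] 0.124 [437.5 174.7] [ 72.  180.8] 1.9
plate 3132 [0.4551 0.0983] 0.0164 [462.5 127.6] [161.  155.3] 13.4
post 0
strips 20 [0.5061 0.1255] 0.0697 [503.6 107.2] [81.8 19.9] 75.8
block 7 [0.4857 0.0859] 0.0628 [495.1  95.8] [76.5 18.6] 59.2
jaws 0
plate 828 [0.4785 0.0993] 0.0163 [474.7 115.3] [149.7 130. ] 13.8
```

View pics/g1z.png

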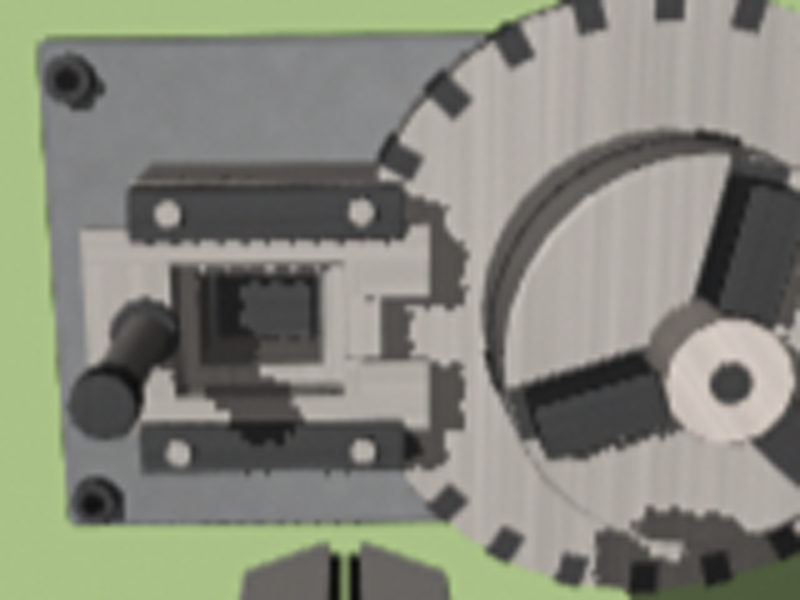

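```bash
cat > ax.py <<'E'
from cl import *
w,im=cloud(sys.argv[1]); a=np.radians(13.6); gx=np.array([np.sin(a),-np.cos(a)]); gy=np.array([-gx[1],gx[0]]); o=np.array([.470,.117])
q=(w[...,:2]-o)*1000; s=q@gx; t=q@gy; z=w[...,2]
print('post',[(np.percentile(x[(z>.133)&(z<.15)&(abs(s)<60)&(abs(t)<40)],[1,50,99])).round(1) for x in(s,t)])
m=(z>.0665)&(z<.073)&(abs(s)<45)&(abs(t)<45)
for sg in(1,-1):
    k=m&(sg*t>21); print('strip',sg,k.sum(),[np.percentile(x[k],[1,5,50,95,99]).round(1) for x in(s,t)])
k=(abs(z-.016)<.0025)&(s>20)&(s<80)&(abs(t)<90)
print('plate',k.sum(),np.percentile(s[k],[50,97,99.5]).round(1),np.percentile(t[k],[.5,2,98,99.5]).round(1))
# edge per t-bin
for b in range(-60,61,30):
    kk=k&(abs(t-b)<10); print(b,np.percentile(s[kk],98).round(1) if kk.sum()>5 else None,end=' ')
k=(abs(z-.065)<.0025)&(abs(s)<70)&(abs(t)<22); print('\nkeeper',k.sum(),np.percentile(s[k],[1,99]).round(1))
E
python3 ax.py /tmp/g1_wrist.npz
```

```text
post [array([23.1, 30.4, 37.8]), array([-6.9, -0.1,  8.2])]
strip 1 588 [array([-41. , -36.2,  -2.8,  29.9,  32.7]), array([21.3, 23.5, 31. , 38.4, 39. ])]
strip -1 645 [array([-40.2, -35.5,  -3. ,  30.9,  39.7]), array([-37.7, -37.5, -30.6, -22.8, -21.3])]
plate 1450 [46.7 64.4 65.2] [-72.9 -72.6  72.6  74.4]
-60 64.3 -30 64.6 0 65.1 30 65.1 60 64.5 
keeper 811 [-45.1  46.5]
```

The post top shows at crop (105,403), 30 mm along the axis from the guide, so the keeper is nearly open already. I'll nudge it lightly against its stop to be sure, which also checks the calibration.

```bash
python3 -m pendant '{"fingers":[0,0,0,0,0,0,0,0,0,0,0],"travel":[[-0.3,-2.7,0],[-0.3,-2.7,0],[-0.4,-2.8,0],[0,0,4.6],[0,0,4.6],[0,0,4.6],[0,0,4.7],[0,0,0],[0,0.2,0],[0,0.2,0],[0,0.2,0]],"twist":[-0.7,0,0,0,0,0,0,0,0,0,0]}'; python3 -m pendant '{"fingers":[0,0],"travel":[[0,0.15,0],[0,0.1,0]],"twist":[0,0]}';  python3 -m pendant '{"fingers":[0,0],"travel":[[0,0.1,0],[0,0,0]],"twist":[0,0]}'
```

```text
t: 4.38
tool_pos: [0.4844, 0.0652, 0.0919]
tool_rot: [0.001, -0.12, 0.993, 0.0]
force: [-0.0, -0.2, 0.2]
gripper_width: 0.0005
finger_force: 0.0
t: 4.62
tool_pos: [0.4835, 0.0666, 0.091]
tool_rot: [0.001, -0.119, 0.993, -0.0]
force: [1.4, -3.9, 3.2]
gripper_width: 0.0004
finger_force: 1.9
t: 4.88
tool_pos: [0.4835, 0.0666, 0.0909]
tool_rot: [0.001, -0.119, 0.993, -0.001]
force: [1.9, -5.7, 4.1]
gripper_width: 0.0006
finger_force: 2.6
```

```bash
python3 -m pendant '{"fingers":[0,0,0],"travel":[[0,0.15,0],[0,0.15,0],[0,0,0]],"twist":[0,0,0]}'; python3 -m pendant '{"fingers":[0,0,0],"travel":[[0,0.2,0],[0,0.2,0],[0,0,0]],"twist":[0,0,0]}'
```

```text
t: 5.25
tool_pos: [0.4835, 0.0667, 0.091]
tool_rot: [0.001, -0.118, 0.993, -0.002]
force: [2.7, -11.6, 5.5]
gripper_width: 0.0001
finger_force: 5.9
t: 5.62
tool_pos: [0.4834, 0.0668, 0.0911]
tool_rot: [0.002, -0.116, 0.993, -0.004]
force: [3.8, -20.1, 5.4]
gripper_width: 0.0003
finger_force: 10.2
```

```bash
python3 -m pendant '{"fingers":[0,0,0,0,0,0,1,1,1,1,1,1,1,1,1,1],"travel":[[0,-1.2,0],[0,0,-4.5],[0,0,-4.5],[0,0,-4.5],[0,-4.5,0],[0,-4.5,0],[0,-4.5,0],[0,-4.5,0],[0,-4.5,0],[0,-4.5,0],[0,-4.5,0],[0,-3,0],[0,0,0],[0,0,0],[0,0,0],[0,0,0]],"twist":[0,0,0,0,0,0,0,0,0,0,0,10,10,9.6,0,0]}'; python3 g.py v1 vise_jaws,bolt_centre,vise_floor wrist
python3 - <<'E'
import cv2
a=cv2.imread('pics/v1_wrist.png')
cv2.imwrite('pics/v1z.png',cv2.resize(a[60:300,160:480],(800,600),interpolation=cv2.INTER_CUBIC))
E
```

```text
t: 7.62
tool_pos: [0.5658, -0.2711, 0.2252]
tool_rot: [-0.0, 0.136, 0.991, 0.0]
force: [-1.0, 0.1, -0.2]
gripper_width: 0.0934
finger_force: 0.0
7.625 [ 0.5658 -0.2711  0.2252] [-2.000e-04  1.361e-01  9.907e-01  4.000e-04] [-1.   0.1 -0.2] 0.0934
wrist vise_jaws 0.9 272 177 [ 0.5381 -0.3161  0.08  ] [ 0.5382 -0.3163  0.079 ]
wrist bolt_centre 0.82 258 304 [ 0.7086 -0.397   0.0455] [ 0.6981 -0.39    0.0626]
wrist bolt_centre 0.7 325 295 [ 0.7209 -0.3041  0.0455] [ 0.7076 -0.301   0.0661]
wrist vise_floor 0.61 285 168 [ 0.541  -0.3093  0.011 ] [ 0.5318 -0.2987  0.0804]
```

View pics/v1z.png

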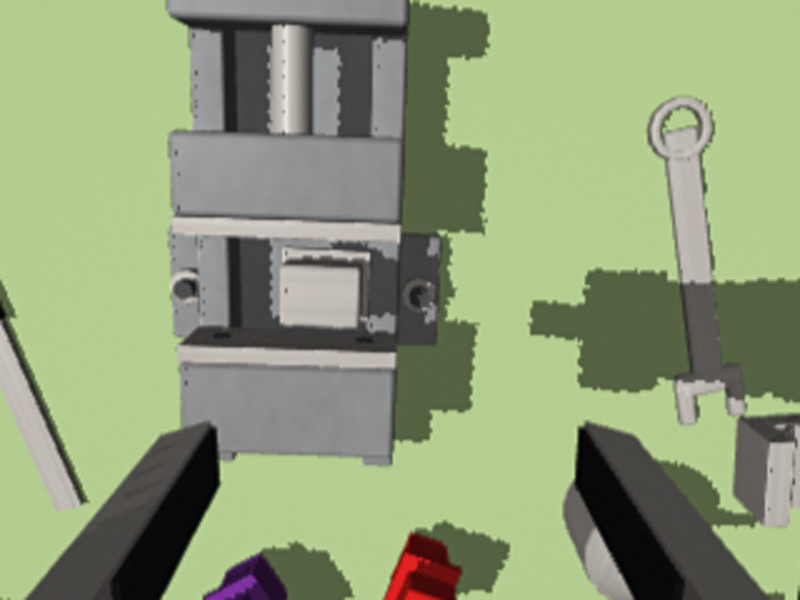

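The bolt's head shows at crop (320,295), right of centre between the jaws and well aligned with them. Now to measure it from depth.

Run:
```python
from cl import *
w,im=cloud('/tmp/v1_wrist.npz'); z=w[...,2]
v,u=np.mgrid[:400,:640]
k=(abs(z-.08)<.004)&(u>262)&(u<312)&(v>155)&(v<195)
n,l,st,ce=cv2.connectedComponentsWithStats(k.astype(np.uint8))
for i in range(1,n):
    if st[i,4]>40:
        p=w[l==i]; r=cv2.minAreaRect((p[:,:2]*1000).astype(np.float32)); print(st[i],p[:,2].mean().round(4),np.round(r[0],1),np.round(r[1],1),round(r[2],1))
k=(abs(z-.08)<.005)&(np.hypot(w[...,0]-.54,w[...,1]+.31)<.13)
n,l,st,ce=cv2.connectedComponentsWithStats(k.astype(np.uint8))
for i in range(1,n):
    if st[i,4]>200:
        p=w[l==i]; r=cv2.minAreaRect((p[:,:2]*1000).astype(np.float32)); print('jaw',st[i],p[:,2].mean().round(4),np.round(r[0],1),np.round(r[1],1),round(r[2],1))
```

```text
[272 165  33  26 796] 0.0803 [ 543.8 -299.8] [35.5 28.3] 71.7
jaw [ 228  112   94   45 3878] 0.0803 [ 494.1 -299.7] [99.8 44.1] 72.4
jaw [272 165  33  26 800] 0.0803 [ 543.9 -299.8] [35.5 28.3] 71.7
jaw [ 231  197   88   46 3564] 0.0803 [ 587.5 -329.5] [100.1  53.4] 72.3
```

```bash
python3 -m pendant '{"fingers":[1,1,1,1,1,1,1,1,1],"travel":[[1.3,-3.4,0],[0,0,0],[0,0,4],[0,0,4],[0,0,4],[0,0,3],[0,0,1.1],[0,0,1.0],[0,0,0]],"twist":[2,0,0,0,0,0,0,0,0]}' 30
```

```text
t: 8.95
tool_pos: [0.5443, -0.3009, 0.0546]
tool_rot: [0.0, 0.155, 0.988, 0.0]
force: [-0.1, 0.8, -0.3]
gripper_width: 0.094
finger_force: 0.0
```

```bash
python3 -m pendant '{"fingers":[0.3,0.3,0.3,0.3,0.3,0.3],"travel":[[0,0,0],[0,0,0],[0,0,0],[0,0,0],[0,0,0],[0,0,0]],"twist":[0,0,0,0,0,0]}' 30;  python3 -m pendant '{"fingers":[0.3,0.3,0.3,0.3,0.3],"travel":[[0,0,-0.5],[0,0,-2],[0,0,-4],[0,0,-3],[0,0,0]],"twist":[0,0,0,0,0]}'
```

```text
t: 9.7
tool_pos: [0.544, -0.301, 0.0544]
tool_rot: [-0.0, 0.155, 0.988, 0.0]
force: [0.6, -0.0, -0.3]
gripper_width: 0.0378
finger_force: 0.0
t: 10.32
tool_pos: [0.5452, -0.3017, 0.1513]
tool_rot: [0.002, 0.155, 0.988, -0.001]
force: [-0.0, -0.3, -5.5]
gripper_width: 0.036
finger_force: 30.0
```

```bash
python3 -m pendant '{"fingers":[0.3,0.3,0.3,0.3,0.3,0.3,0.3,0.3,0.3,0.3,0.3,0.3,0.3,0.3,0.3],"travel":[[0,0,-2],[2.4,2.4,0],[2.4,2.4,0],[2.4,2.4,0],[2.4,2.4,0],[2.4,2.4,0],[2.4,2.4,0],[2.1,2.5,0],[0,0,0],[0,0,0],[0,0,0],[0,0,4],[0,0,4],[0,0,2.5],[0,0,0]],"twist":[0,0,0,0,0,0,0,0,-10,-10,-11.3,0,0,0,0]}'
```

```text
t: 12.2
tool_pos: [0.436, -0.0891, 0.0621]
tool_rot: [-0.003, -0.112, 0.994, 0.001]
force: [-0.5, -1.1, -4.7]
gripper_width: 0.0354
finger_force: 30.0
```

```bash
python3 -m pendant '{"fingers":[0.3,0.3,0.3,0.3],"travel":[[0,0,1],[0,0,0.5],[0,0,0.2],[0,0,0]],"twist":[0,0,0,0]}'; python3 -m pendant '{"fingers":[0.3,0.3],"travel":[[0,0,0.1],[0,0,0.1]],"twist":[0,0]}'
```

```text
t: 12.7
tool_pos: [0.4389, -0.0895, 0.0477]
tool_rot: [0.0, -0.112, 0.994, -0.0]
force: [0.7, 0.5, -3.8]
gripper_width: 0.036
finger_force: 30.0
t: 12.95
tool_pos: [0.4389, -0.0896, 0.0456]
tool_rot: [0.0, -0.112, 0.994, -0.0]
force: [-0.9, 0.6, -4.5]
gripper_width: 0.0359
finger_force: 30.0
```

```bash
python3 -m pendant '{"fingers":[0.3,0.3,0.3],"travel":[[0,0,0.1],[0,0,0.1],[0,0,0]],"twist":[0,0,0]}'; python3 -m pendant '{"fingers":[0.3,0.3],"travel":[[0,0,0.05],[0,0,0]],"twist":[0,0]}'
```

```text
t: 13.32
tool_pos: [0.4387, -0.0895, 0.0435]
tool_rot: [0.0, -0.112, 0.994, 0.0]
force: [-0.7, -0.1, -4.0]
gripper_width: 0.0358
finger_force: 30.0
t: 13.58
tool_pos: [0.4388, -0.0895, 0.0434]
tool_rot: [0.0, -0.112, 0.994, 0.0]
force: [-1.6, 0.9, 5.1]
gripper_width: 0.0358
finger_force: 30.0
```

```bash
python3 -m pendant '{"fingers":[0.5,1,1,1,1,1,1,1,1,1,1,1,1,1,1,1,1],"travel":[[0,0,0],[0,0,0],[0,0,0],[0,0,0],[0,0,-2.5],[0,0,-2.5],[0,0,0],[0,0,0],[0,0,0],[0,0,0],[0,0,0],[0,0,0],[0,0,0],[0,0,0],[0,0,0],[0,0,0],[0,0,0]],"twist":[0,0,0,0,0,0,10,10,10,10,10,10,10,10,10,0,0]}';python3 g.py b1 bolt_centre wrist
python3 - <<'E'
from cl import *
w,im=cloud('/tmp/b1_wrist.npz'); z=w[...,2]
k=(abs(z-.069)<.005)&(np.hypot(w[...,0]-.4388,w[...,1]+.0895)<.045)
n,l,st,ce=cv2.connectedComponentsWithStats(k.astype(np.uint8))
for i in range(1,n):
    if st[i,4]>40:
        p=w[l==i]; r=cv2.minAreaRect((p[:,:2]*1000).astype(np.float32)); print(st[i],p[:,2].mean().round(4),np.round(r[0],1),np.round(r[1],1),round(r[2],1))
print(robot.state()['joint_pos'].round(2))
E
```

```text
t: 15.7
tool_pos: [0.4387, -0.0894, 0.0929]
tool_rot: [-0.0, 0.622, 0.783, -0.0]
force: [1.0, -0.2, 0.2]
gripper_width: 0.0943
finger_force: 0.0
15.7 [ 0.4387 -0.0894  0.0929] [-1.00e-04  6.22e-01  7.83e-01 -0.00e+00] [ 1.  -0.2  0.2] 0.0943
wrist bolt_centre 0.65 317 216 [ 0.4365 -0.0879  0.0455] [ 0.4348 -0.0798  0.0696]
wrist bolt_centre 0.36 321 204 [ 0.4374 -0.077   0.0455] [ 0.4357 -0.0707  0.0674]
[ 301  202   39   48 1776] 0.0693 [438.7 -87.8] [28.  35.8] 12.5
[-0.22  0.6   0.52  2.18 -0.62  0.51  1.01]
```

```bash
python3 -m pendant '{"fingers":[1,1,1,0.2,0.2,0.2,0.2,0.2,0.2,0.2],"travel":[[0,0,2],[0,0,2.2],[0,0,0],[0,0,0],[0,0,0],[0,0,0],[0,0,0],[0,0,0],[0,0,0],[0,0,0]],"twist":[0,0,0,0,0,0,0,0,0,0]}' 35;  python3 -m pendant '{"fingers":[0.2,0.2,0.2,0.2,0.2,0.2,0.2],"travel":[[0,0,-0.5],[0,0,-2],[0,0,-4],[0,0,-4],[0,0,-4],[0,0,-2],[0,0,0]],"twist":[0,0,0,0,0,0,0]}'
```

```text
t: 17.05
tool_pos: [0.4389, -0.0895, 0.051]
tool_rot: [0.0, 0.623, 0.782, 0.0]
force: [1.5, -1.0, -2.9]
gripper_width: 0.0278
finger_force: 35.3
t: 17.92
tool_pos: [0.439, -0.0894, 0.2168]
tool_rot: [0.001, 0.623, 0.782, 0.001]
force: [0.0, -0.1, -3.9]
gripper_width: 0.0276
finger_force: 34.9
```

```bash
python3 -m pendant '{"fingers":[0.2,0.2,0.2,0.2,0.2,0.2,0.2,0.2],"travel":[[3.2,1.3,0],[3.2,1.3,0],[3.2,1.3,0],[3.2,1.3,0],[3.2,1.3,0],[3.3,1.3,0],[0,0,0],[0,0,0]],"twist":[-0.5,0,0,0,0,0,0,0]}'; python3 g.py g2 guide,keeper_post wrist; python3 ax.py /tmp/g2_wrist.npz
```

```text
t: 18.92
tool_pos: [0.469, 0.1154, 0.2148]
tool_rot: [-0.001, 0.62, 0.785, -0.001]
force: [0.1, -0.0, -4.7]
gripper_width: 0.0277
finger_force: 34.9
18.925 [0.469  0.1154 0.2148] [-6.000e-04  6.199e-01  7.846e-01 -1.400e-03] [ 0.1 -0.  -4.7] 0.0277
wrist guide 0.85 321 188 [0.4706 0.1156 0.06  ] [0.4723 0.109  0.0319]Traceback (most recent call last):
  File "ax.py", line 4, in <module>
    print('post',[(np.percentile(x[(z>.133)&(z<.15)&(abs(s)<60)&(abs(t)<40)],[1,50,99])).round(1) for x in(s,t)])
                   ~~~~~~~~~~~~~^^^^^^^^^^^^^^^^^^^^^^^^^^^^^^^^^^^^^^^^^^^^^^^^^^^^^^^
    return _quantile_unchecked(
        a, q, axis, out, overwrite_input, method, keepdims, weights)
    return _ureduce(a,
                    func=_quantile_ureduce_func,
    ...<5 lines>...
                    overwrite_input=overwrite_input,
                    method=method)
    r = func(a, **kwargs)
    result = _quantile(arr,
                       quantiles=q,
    ...<2 lines>...
                       out=out,
                       weights=wgt)
    slices_having_nans = np.isnan(arr[-1, ...])
                                  ~~~^^^^^^^^^
IndexError: index -1 is out of bounds for axis 0 with size 0
```

View pics/g2_wrist.png

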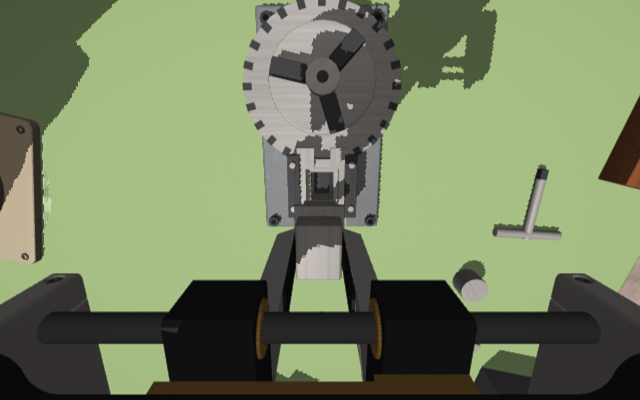

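The bolt hangs upright in the fingers at (319,240), with the guide hole ahead of it at (321,185). The network's guide position of (0.4706, 0.1156) matches my estimate. A check of the lateral position follows.

```bash
sed -i '/^print(.post/d' ax.py; python3 ax.py /tmp/g2_wrist.npz; python3 -c "
import numpy as np
a=np.radians(13.6);gx=np.array([np.sin(a),-np.cos(a)]);gy=np.array([-gx[1],gx[0]]);q=np.array([-1.,-1.6]);print(q@gx,q@gy)"
```

```text
strip 1 829 [array([-41.6, -37.5,  -5.4,  29.1,  32.5]), array([21.7, 24. , 32.2, 39.1, 39.7])]
strip -1 714 [array([-38.6, -36.7,  -9. ,  23.7,  31. ]), array([-37.1, -36.6, -30.5, -23.6, -21.4])]
plate 1339 [40.8 63.4 64.1] [-72.6 -71.7  74.6  75.4]
-60 62.5 -30 63.7 0 None 30 64.1 60 63.6 
keeper 700 [-44.9  16.6]
1.3199954878230842 -1.3481883815426903
```

```bash
cat > st.py <<'E'
from bench import robot
import numpy as np
s=robot.state();a=np.radians(13.6);gx=np.array([np.sin(a),-np.cos(a)]);gy=np.array([-gx[1],gx[0]]);q=(s['tool_pos'][:2]-[.4713,.1158])*1000
R=s['tool_rot'];print('err s,t mm',(q@gx).round(2),(q@gy).round(2),'z',s['tool_pos'][2].round(4),'yaw y',round(90-2*np.degrees(np.arcsin(R[1])),2),'tilt',R[[0,3]].round(4),'F',s['force'].round(1))
E
python3 -m pendant '{"fingers":[0.2,0.2,0.2,0.2],"travel":[[0.1,0.2,0],[0,0,2.5],[0,0,2.4],[0,0,0]],"twist":[-0.5,0,0,0]}'; python3 st.py
```

```text
t: 19.58
tool_pos: [0.4707, 0.1172, 0.1659]
tool_rot: [-0.001, 0.617, 0.787, -0.001]
force: [0.2, -0.6, -3.1]
gripper_width: 0.0281
finger_force: 34.9
err s,t mm -1.51 -0.26 z 0.1659 yaw y 13.86 tilt [-0.001  -0.0014] F [ 0.2 -0.6 -3.1]
```

```bash
python3 -m pendant '{"fingers":[0.2,0.2,0.2,0.2],"travel":[[0,0,1],[0,0,1],[0,0,1],[0,0,0]],"twist":[0,0,0,0]}'; python3 st.py
```

```text
t: 20.08
tool_pos: [0.4713, 0.1176, 0.1363]
tool_rot: [-0.001, 0.616, 0.787, -0.001]
force: [-0.4, 0.6, -4.0]
gripper_width: 0.0281
finger_force: 34.9
err s,t mm -1.78 0.43 z 0.1363 yaw y 13.89 tilt [-0.0005 -0.0006] F [-0.4  0.6 -4. ]
```

```bash
python3 -m pendant '{"fingers":[0.2,0.2,0.2,0.2,0.2,0.2],"travel":[[-0.15,-0.03,0],[0,0,1],[0,0,1],[0,0,0.8],[0,0,0.6],[0,0,0]],"twist":[0,0,0,0,0,0]}'; python3 st.py;python3 -m pendant '{"fingers":[0.2,0.2],"travel":[[0,0,0.5],[0,0,0]],"twist":[0,0]}'; python3 st.py
```

```text
t: 20.82
tool_pos: [0.4717, 0.116, 0.1025]
tool_rot: [-0.0, 0.616, 0.787, -0.0]
force: [-0.3, 0.2, -4.2]
gripper_width: 0.0278
finger_force: 34.9
err s,t mm -0.12 0.39 z 0.1025 yaw y 13.88 tilt [-0.0003 -0.0004] F [-0.3  0.2 -4.2]
t: 21.08
tool_pos: [0.4718, 0.1162, 0.0978]
tool_rot: [-0.0, 0.616, 0.787, -0.0]
force: [-0.3, -0.4, -5.0]
gripper_width: 0.0275
finger_force: 34.9
err s,t mm -0.25 0.58 z 0.0978 yaw y 13.9 tilt [-0.0002 -0.0001] F [-0.3 -0.4 -5. ]
```

Foot is 5 mm into the hole with no contact. I'll go on down to the follower.

```bash
python3 -m pendant '{"fingers":[0.2,0.2,0.2],"travel":[[0,0,0.5],[0,0,0.4],[0,0,0]],"twist":[0,0,0]}'; python3 st.py;python3 -m pendant '{"fingers":[0.2,0.2,0.2],"travel":[[0,0,0.4],[0,0,0.2],[0,0,0]],"twist":[0,0,0]}'; python3 st.py
```

```text
t: 21.45
tool_pos: [0.4717, 0.1161, 0.0886]
tool_rot: [-0.0, 0.616, 0.787, -0.0]
force: [0.1, -0.9, -4.3]
gripper_width: 0.0277
finger_force: 34.9
err s,t mm -0.19 0.44 z 0.0886 yaw y 13.89 tilt [-0.0002 -0.0003] F [ 0.1 -0.9 -4.3]
t: 21.82
tool_pos: [0.4718, 0.1161, 0.0828]
tool_rot: [-0.0, 0.616, 0.787, -0.0]
force: [0.5, 0.6, -5.7]
gripper_width: 0.0276
finger_force: 34.9
err s,t mm -0.17 0.61 z 0.0828 yaw y 13.89 tilt [-0.0001 -0.0001] F [ 0.5  0.6 -5.7]
```

```bash
python3 -m pendant '{"fingers":[0.2,0.2,0.2],"travel":[[0,0,0.1],[0,0,0.1],[0,0,0]],"twist":[0,0,0]}'; python3 st.py
```

```text
t: 22.2
tool_pos: [0.4721, 0.1162, 0.0814]
tool_rot: [-0.0, 0.616, 0.787, 0.0]
force: [-1.2, -0.3, 2.2]
gripper_width: 0.0277
finger_force: 34.9
err s,t mm -0.16 0.89 z 0.0814 yaw y 13.89 tilt [-0.      0.0003] F [-1.2 -0.3  2.2]
```

```bash
python3 -m pendant '{"fingers":[0.35,0.4,0.6,1,1,1,0.22,0.22,0.22,0.22,0.22,0.22,0.22,0.22,0.22,0.22,0.22,0.22],"travel":[[0,0,0],[0,0,0],[0,0,0],[0,0,0],[0,0,-3],[0,0,-4],[0,0,-2],[0,0,0],[0,0,0],[0,0,0],[0,0,0],[0,0,0],[0,0,0],[0,0,0],[0,0,0],[0,0,0],[0,0,0],[0,0,0]],"twist":[0,0,0,0,0,0,0,-10,-10,-10,-10,-10,-10,-10,-10,-10,0,0]}' 40; python3 st.py; python3 g.py g3 bolt_centre,guide wrist
python3 - <<'E'
from cl import *
w,im=cloud('/tmp/g3_wrist.npz'); z=w[...,2]
k=(abs(z-.0995)<.006)&(np.hypot(w[...,0]-.4713,w[...,1]-.1158)<.03)
p=w[k]; r=cv2.minAreaRect((p[:,:2]*1000).astype(np.float32)); print(len(p),p[:,2].mean().round(4),np.round(r[0],1),np.round(r[1],1),round(r[2],1))
cv2.imwrite('pics/g3z.png',cv2.resize(im[100:340,160:480,::-1],(800,600)))
E
```

```text
t: 24.45
tool_pos: [0.4719, 0.116, 0.171]
tool_rot: [-0.0, -0.119, 0.993, -0.0]
force: [-0.2, 0.5, -0.4]
gripper_width: 0.0207
finger_force: 0.0
err s,t mm -0.03 0.67 z 0.171 yaw y 103.71 tilt [-0. -0.] F [-0.2  0.5 -0.4]
24.45 [0.4719 0.116  0.171 ] [-0.     -0.1193  0.9929 -0.    ] [-0.2  0.5 -0.4] 0.0207
wrist bolt_centre 0.56 317 199 [0.4778 0.1169 0.0455] [0.4627 0.1134 0.1006]
wrist bolt_centre 0.53 120 235 [ 0.5697 -0.085   0.0455] [ 0.5921 -0.1083  0.0065]
1280 0.0998 [472.5 111.1] [27.9 48.3] 14.3
```

View pics/g3z.png

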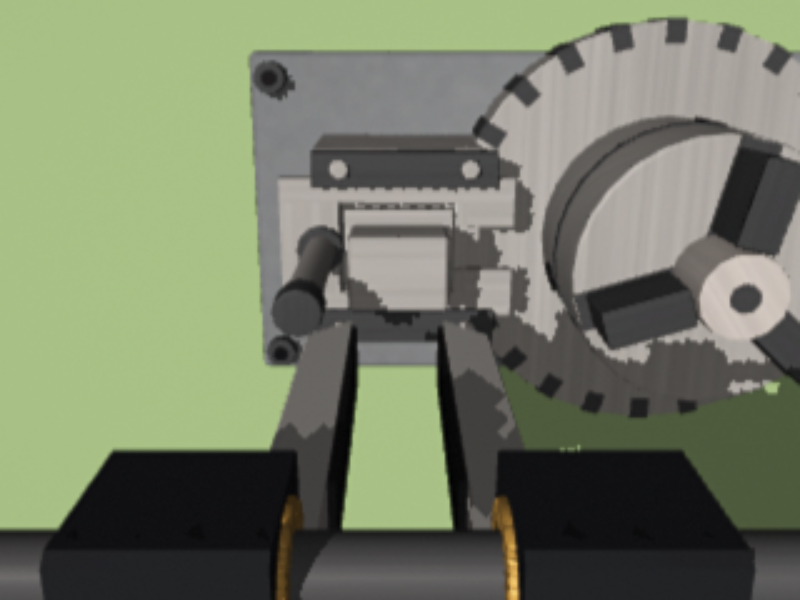

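The picture shows the bolt upright in the guide, its head at crop (398,265), with the collar inside the keeper window and the post beside it at (298,310). I'll press down with the fingers 20 mm apart along the keeper axis.

```bash
python3 -m pendant '{"fingers":[0.22,0.22,0.22,0.22,0.22,0.22],"travel":[[0,0.25,0],[0,0,2.5],[0,0,2.5],[0,0,1.2],[0,0,0.5],[0,0,0]],"twist":[0,0,0,0,0,0]}'; python3 st.py; python3 -m pendant '{"fingers":[0.22,0.22,0.22,0.22,0.22,0.22,0.22],"travel":[[0,0,0.3],[0,0,0.3],[0,0,0.3],[0,0,0.3],[0,0,0.3],[0,0,0.3],[0,0,0]],"twist":[0,0,0,0,0,0,0]}'; python3 st.py
```

```text
t: 25.35
tool_pos: [0.4716, 0.1186, 0.1041]
tool_rot: [0.0, -0.121, 0.993, 0.0]
force: [-0.5, 0.6, -0.6]
gripper_width: 0.0208
finger_force: 0.0
err s,t mm -2.66 0.95 z 0.1041 yaw y 103.88 tilt [0.0001 0.    ] F [-0.5  0.6 -0.6]
t: 26.22
tool_pos: [0.4721, 0.1188, 0.0877]
tool_rot: [0.001, -0.121, 0.993, 0.0]
force: [-2.7, 0.2, 20.6]
gripper_width: 0.0208
finger_force: 10.1
err s,t mm -2.75 1.49 z 0.0877 yaw y 103.88 tilt [0.001  0.0005] F [-2.7  0.2 20.6]
```

```bash
python3 -m pendant '{"fingers":[0.22,0.22,0.22,0.22,0.22,0.22,0.22,0.22],"travel":[[0,0,0.2],[0,-0.2,0],[0,-0.2,0],[0,-0.2,0],[0,-0.2,0],[0,-0.2,0],[0,-0.2,0],[0,0,0]],"twist":[0,0,0,0,0,0,0,0]}'; python3 st.py
```

```text
t: 27.22
tool_pos: [0.4729, 0.1172, 0.0878]
tool_rot: [0.0, -0.124, 0.992, 0.006]
force: [-10.6, 19.7, 42.9]
gripper_width: 0.021
finger_force: 21.8
err s,t mm -0.93 1.89 z 0.0878 yaw y 104.26 tilt [0.0004 0.0064] F [-10.6  19.7  42.9]
```

Friction on the head is holding the hand because I'm pressing too hard. I'll ease the pressure.

```bash
python3 -m pendant '{"fingers":[0.22,0.22,0.22],"travel":[[0,0,-0.15],[0,0,-0.15],[0,0,0]],"twist":[0,0,0]}'; python3 st.py
```

```text
t: 27.6
tool_pos: [0.4737, 0.1145, 0.089]
tool_rot: [0.001, -0.123, 0.992, 0.004]
force: [-5.3, 15.2, 23.0]
gripper_width: 0.0209
finger_force: 11.2
err s,t mm 1.85 2.06 z 0.089 yaw y 104.18 tilt [0.0007 0.0044] F [-5.3 15.2 23. ]
```

```bash
python3 -m pendant '{"fingers":[0.22,0.22,0.22,0.22],"travel":[[0,0,0.1],[0,-0.15,0],[0,-0.15,0],[0,0,0]],"twist":[0,0,0,0]}'; python3 st.py
```

```text
t: 28.1
tool_pos: [0.4738, 0.1146, 0.0885]
tool_rot: [0.0, -0.124, 0.992, 0.006]
force: [-8.5, 21.5, 29.1]
gripper_width: 0.0208
finger_force: 14.5
err s,t mm 1.76 2.19 z 0.0885 yaw y 104.29 tilt [0.0004 0.0062] F [-8.5 21.5 29.1]
```

```bash
python3 -m pendant '{"fingers":[0.22,0.22,0.22,0.22],"travel":[[0,0.4,0],[0,0.4,0],[0,0.2,0.15],[0,0,0]],"twist":[0,0,0,0]}'; python3 st.py;  python3 -m pendant '{"fingers":[0.22,0.22],"travel":[[0,0.2,0],[0,0,0]],"twist":[0,0]}'; python3 st.py
```

```text
t: 28.6
tool_pos: [0.4732, 0.1166, 0.0875]
tool_rot: [0.001, -0.122, 0.993, 0.002]
force: [-6.1, 4.7, 33.9]
gripper_width: 0.0208
finger_force: 17.2
err s,t mm -0.32 2.08 z 0.0875 yaw y 104.0 tilt [0.0015 0.0021] F [-6.1  4.7 33.9]
t: 28.85
tool_pos: [0.4732, 0.1167, 0.0875]
tool_rot: [0.002, -0.121, 0.993, 0.001]
force: [-5.9, 0.6, 33.8]
gripper_width: 0.0207
finger_force: 17.1
err s,t mm -0.44 2.05 z 0.0875 yaw y 103.92 tilt [0.0017 0.0011] F [-5.9  0.6 33.8]
```

```bash
python3 -m pendant '{"fingers":[0.22,0.22,0.22,0.22,0.22,0.22,0.22,0.22,0.22],"travel":[[0.1,-0.1,0.1],[0.1,-0.1,0],[0,-0.1,0],[0,-0.1,0],[0,-0.1,0],[0,-0.1,0],[0,-0.1,0],[0,-0.1,0],[0,0,0]],"twist":[5,-10,10,-10,10,-10,10,-10,5]}'; python3 st.py
```

```text
t: 29.98
tool_pos: [0.4767, 0.1102, 0.0875]
tool_rot: [0.005, -0.121, 0.993, 0.002]
force: [-1.7, 2.5, 33.6]
gripper_width: 0.0206
finger_force: 17.2
err s,t mm 6.68 3.96 z 0.0875 yaw y 103.95 tilt [0.0054 0.002 ] F [-1.7  2.5 33.6]
```

Twisting to and fro breaks the friction. The hand has slid to s = 6.7 mm with the bolt still home, so I'll continue the same way.

```bash
python3 -m pendant '{"fingers":[0.22,0.22,0.22,0.22,0.22,0.22,0.22,0.22,0.22,0.22,0.22],"travel":[[0.1,-0.1,0],[0.1,-0.1,0],[0.1,-0.1,0],[0,-0.1,0],[0,-0.1,0],[0,-0.1,0],[0,-0.1,0],[0,-0.1,0],[0,-0.1,0],[0,-0.1,0],[0,0,0]],"twist":[5,-10,10,-10,10,-10,10,-10,10,-10,5]}'; python3 st.py
```

```text
t: 31.35
tool_pos: [0.4742, 0.1022, 0.0872]
tool_rot: [0.004, -0.123, 0.992, 0.003]
force: [-5.5, 8.3, 37.7]
gripper_width: 0.0208
finger_force: 23.8
err s,t mm 13.86 -0.41 z 0.0872 yaw y 104.1 tilt [0.0036 0.0033] F [-5.5  8.3 37.7]
```

```bash
python3 -m pendant '{"fingers":[0.22,0.22,0.22,0.22],"travel":[[0,-0.1,-0.3],[0,-0.1,-0.3],[0,0,0],[0,0,0]],"twist":[5,-5,0,0]}'; python3 st.py; python3 -m pendant '{"fingers":[0.22,0.22,0.22,0.22,0.22,0.22,0.22,0.22],"travel":[[0,0,-0.5],[0,0,-0.5],[0,0.4,0],[0,0,-2],[0,0,-4],[0,0,-4],[0,0,-2],[0,0,0]],"twist":[0,0,0,0,0,0,0,0]}'; python3 st.py; python3 g.py e bolt_centre,keeper_post,guide wrist
python3 - <<'E'
from cl import *
w,im=cloud('/tmp/e_wrist.npz'); z=w[...,2]
a=np.radians(13.6);gx=np.array([np.sin(a),-np.cos(a)]);o=np.array([.470,.117])
q=(w[...,:2]-o)*1000; s=q@gx
near=(np.hypot(q[...,0],q[...,1])<70)
for lo,hi in((.132,.15),(.08,.105)):
    k=near&(z>lo)&(z<hi)&(s>-25); p=w[k]; print(len(p),np.median(p[:,2]).round(4),np.percentile(s[k],[1,50,99]).round(1))
cv2.imwrite('pics/ez.png',cv2.resize(im[100:340,160:480,::-1],(800,600)))
E
```

```text
t: 31.85
tool_pos: [0.4718, 0.1015, 0.0897]
tool_rot: [0.001, -0.124, 0.992, 0.003]
force: [-2.0, 14.2, 2.4]
gripper_width: 0.0206
finger_force: 9.1
err s,t mm 14.04 -2.88 z 0.0897 yaw y 104.2 tilt [0.0007 0.0033] F [-2.  14.2  2.4]
t: 32.85
tool_pos: [0.4718, 0.099, 0.2205]
tool_rot: [0.002, -0.121, 0.993, 0.0]
force: [0.1, -0.1, -0.7]
gripper_width: 0.0208
finger_force: 0.0
err s,t mm 16.44 -3.46 z 0.2205 yaw y 103.88 tilt [0.0016 0.0002] F [ 0.1 -0.1 -0.7]
32.85 [0.4718 0.099  0.2205] [ 1.600e-03 -1.208e-01  9.927e-01  2.000e-04] [ 0.1 -0.1 -0.7] 0.0208
wrist bolt_centre 0.88 329 189 [0.475  0.1139 0.0455] [0.4649 0.1098 0.0892]
wrist bolt_centre 0.33 304 349 [0.7158 0.1393 0.0455] [7.569e-01 1.468e-01 4.000e-04]
wrist keeper_post 0.82 289 209 [0.4809 0.0745 0.14  ] [0.4808 0.0745 0.1402]
wrist guide 0.68 332 191 [0.4731 0.1169 0.06  ] [0.466  0.1137 0.09  ]
248 0.1403 [37.1 44.6 51.9]
937 0.0902 [-16.2   2.4  47.1]
```

View pics/ez.png

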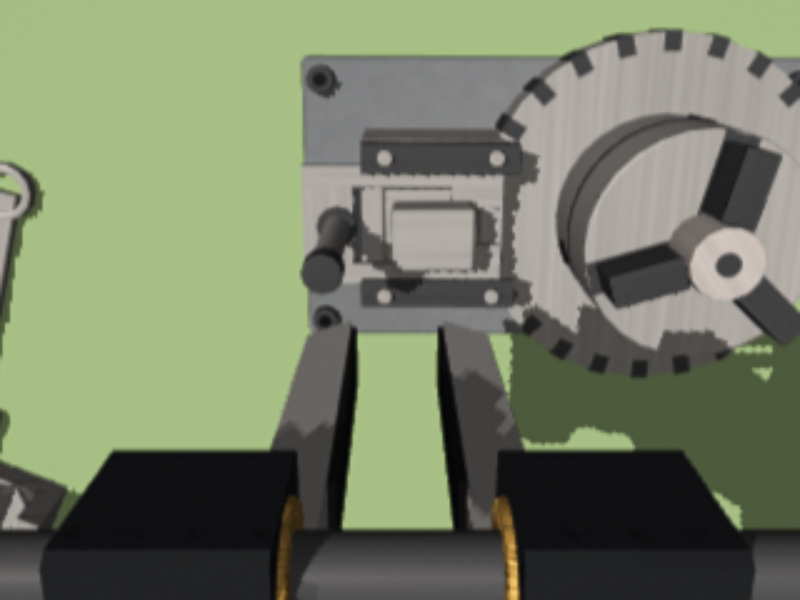

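The post now sits 14.2 mm further along, crop (323,270). The bolt's head at (433,235) stayed down at z = 0.090, held by the keeper, and the hand is clear.

```bash
python3 -c "from bench import robot; print(robot.job_done())"
```

```text
the job is handed in; nothing more can be done
None
```

The job is handed in at about 33 s of the 72 s allowed; no verdict was returned. The bolt stands in its guide, held down about 1.5 mm above fully home, with the keeper slid fully across (about 14 mm) and the hand clear. I did not touch or move any of the other things on the bench.

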